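# Tip the standoff tray over the bin rim

### The arm

A 6-joint arm with a two-finger parallel gripper is mounted at the origin on the work surface. World frame = base frame: x ahead of the robot, y to its left, z up, the work surface at z = 0. Lengths are in m, angles in rad, forces in N, time in s.
With the tool pointing down it reaches from about 0.425 to 0.95 m from the base axis. Payload 3.5 kg.
Tool frame: the origin (TCP) lies midway between the tips of the shut fingers; the grasp point (between the pads) lies 19 mm behind it; z points along the fingers, y is the line along which they close (so a half turn about z gives the same grasp; the last joint's range is limited). The gripper opens to 85 mm and grips with 20 to 120 N. Pads are 22 mm wide; open, the fingers measure 114 mm over their backs; the gripper's body (76 mm by 85 mm) begins 54 mm behind the grasp point. The pads swing forward as they close: fully open they stand 13 mm farther back than shut.
Start: joints at [-1.403, 0.286, 1.577, -0, 1.279, -0.15], TCP at [0.211, -0.641, 0.231] pointing down, gripper open.
Joint ranges: [-2.77, 2.77], [-0.9, 2.22], [0.21, 2.48], [-1.53, 4.67], [0.24, 2.81], [-2.84, 2.84]. Speed limits (rad/s): [2.79, 2.79, 3.14, 3.14, 3.14, 3.14].

### API

Orientations are given as a unit quaternion [w, x, y, z].
In Python, from workcell import sense, optics, job_done gives the robot as it stands. The module is installed in compiled form; this text tells all that it offers.
- The arm moves only by the shell command python3 -m pendant 'ROWS' [FORCE]. ROWS is a JSON object of lists of equal length, an entry for each row: "angular": the turn, a rotation vector about the world's x, y, z in units of 6 degrees (1.0 is 6 degrees), a list of three; "xyz": the shift along the world's x, y, z in m, a list of three; "fingers": the finger opening in m, from 0 to 0.0854. In form: {"angular": [[ax, ay, az], ...], "xyz": [[dx, dy, dz], ...], "fingers": [fingers, ...]}. A call has 1 to 20 rows; each row is the pose to reach, as a shift and turn from the pose commanded when the call began; what a row does not reach only later rows make up. A row lasts 1/8 s, in which the tool goes at most 62.5 mm and 10.7 degrees, less where a joint would pass 70% of its speed; a pose out of reach is approached as far as the arm can. A call with a gripper value outside its range is refused whole. The fingers move at their own pace and stop on an object; FORCE is the grip in N (left out, the last holds). Time passes only in rows, so rows that repeat a pose let the fingers close. It gives the time, the measured TCP pose, the force, the opening and the grip force at its end, in the units of the state.
- sense(): the state, without advancing time (a new reading comes with each control period).
- optics.camera(name): name is "scene" or "top" or "wrist"; returns a dict with "color" (400x640x3 uint8, red, green, blue), "fx", "fy", "cx", "cy" (pixels), "rvec" (rotation vector, rad) and "tvec" (3), from world to camera coordinates, as OpenCV has them. Camera axes: x right, y down, z forward; pixel columns grow to the right and rows downward; lengths in m; the calibration is good to about 2 mm. A picture is of the moment at which its call begins. There is no depth.
- job_done(): hands the job in; it is judged then, once.
The state is a dict: "time": time; "joint_pos": joint angles; "dq": joint speeds; "joint_torque": joint torques, N m; "ee_pos": TCP position; "ee_rot": TCP orientation; "force": force on the tool from outside, world axes, zero at the start; "torque": the same for the moment, N m; "width": finger opening in m; "gripper_force": force on a finger pad.
Only numpy, scipy, OpenCV 4.12 (cv2) and the standard library are available. Lean on these libraries where they do the work, as an engineer would, in place of code of your own. Each camera call takes 0.05 s, during which the arm holds its last target. There are 200 camera calls.

### The job

Pick up the small steel tray by its upright black grip without spilling, and hook its down-turned lip over the far rim (the side away from the robot) of the deep blue bin so that the tray rests level on that rim. Keeping the lip on the rim as the pivot, swing the grip end up and over by about 45 degrees or more until both brass standoffs have rolled into the bin. Then set the empty tray down again, flat on its feet on the bench clear of the bin, and let go.

Things in the scene. Friction and masses are not known exactly. Their poses are not given: they have to be found in the camera images.
- tray: Steel tray, 0.32 kg, in mm: 90 wide (y), walls 22 high. x from open lip end to back wall. Origin: underside of 3 mm floor, mid-width, centre of groove for the rim, between lip (x -9 down to tip x -17, z -7) and front feet (x +13). On 8 mm feet, lip end faces robot. Black upright grip block at back: centre x 99, 30 long (x), 20 wide (y), top z 66, upper 40 free; pinch across y, tool may lean.
- bin: Deep open blue plastic bin, empty, fixed to the bench left or right of the tray: 140 (x) by 190 (y) by 90 mm high, upright walls 5 thick. Origin: centre of underside, at bench height. +x side faces away from the robot: far rim centre line at x 67.5, z 90. Hook with tray x along bin x, lip inside the bin, tray origin on that line. Not the shallow blue bin (40 high) holding nuts.
- standoff_a: Hexagonal brass standoff, 17 mm across flats, 40 long (its y axis), 65 g; origin at its centre. Lies on a flat across the tray floor, nearer the lip. Stays put while the tray is within about 10 degrees of level; sure to roll out at 40 degrees or more.
- standoff_b: Second, identical brass standoff, lying across the tray floor nearer the back wall; origin at its centre, y along its length.
Mind the look-alikes: they are no part of the job. Leave any green look-alike of the tray alone. What is shaped like the bin but orange is not meant.

How it is judged:
On the way, in this order (a step that is already met when the one before it is completed fails the run):
1. the tray, both standoffs still in it, rests level with its lip hooked over the bin's far rim (x of tray in the frame of bin between 0.05 and 0.085 m and y of tray in the frame of bin between -0.08 and 0.08 m and z of tray in the frame of bin between 0.078 and 0.112 m and x of standoff_a in the frame of tray between 0 and 0.1 m and y of standoff_a in the frame of tray between -0.045 and 0.045 m and z of standoff_a in the frame of tray between 0 and 0.04 m and x of standoff_b in the frame of tray between 0 and 0.1 m and y of standoff_b in the frame of tray between -0.045 and 0.045 m and z of standoff_b in the frame of tray between 0 and 0.04 m and angle between tray's own z axis and vertical below 0.21 rad and contact force between tray and bin above 0.3 N), for 0.2 s.
2. with the lip still on the rim the tray is tilted more than 35 degrees and both standoffs are in the bin (x of tray in the frame of bin between 0.05 and 0.085 m and y of tray in the frame of bin between -0.08 and 0.08 m and z of tray in the frame of bin between 0.078 and 0.112 m and x of standoff_a in the frame of bin between -0.07 and 0.07 m and y of standoff_a in the frame of bin between -0.095 and 0.095 m and z of standoff_a in the frame of bin between 0 and 0.07 m and x of standoff_b in the frame of bin between -0.07 and 0.07 m and y of standoff_b in the frame of bin between -0.095 and 0.095 m and z of standoff_b in the frame of bin between 0 and 0.07 m and angle between tray's own z axis and vertical above 0.61 rad), for 0.2 s.
At the end, for the whole second after the job is handed in: Both standoffs lie inside the deep bin; the tray stands at rest on the bench within 10 degrees of level, its origin less than 20 mm above the bench, clear of the bin and released (x of standoff_a in the frame of bin between -0.07 and 0.07 m and y of standoff_a in the frame of bin between -0.095 and 0.095 m and z of standoff_a in the frame of bin between 0 and 0.07 m and x of standoff_b in the frame of bin between -0.07 and 0.07 m and y of standoff_b in the frame of bin between -0.095 and 0.095 m and z of standoff_b in the frame of bin between 0 and 0.07 m and angle between tray's own z axis and vertical below 0.17 rad and height (world z) of tray between -0.005 and 0.02 m and linear speed of tray below 0.03 m/s and contact force between tray and bin below 0.2 N); the robot touches nothing.
It also fails if it takes over 64 s, if anything falls off the work surface, if the arm or the gripper's body presses on something with over 40 N, if the wrist force passes 120 N, or if a joint passes its speed limit or range.

## Working session

There is one attempt and no reset: what is moved stays moved. The work goes in short steps, Python scripts to look and compute and a shell command to move; the robot and the scene stay as the last step left them, time stands still between calls to the robot, and variables do not carry over. Pictures are saved under pics/ and viewed, at most 10 in all, crops included, and the job is handed in when it is done.

```bash
mkdir -p pics; python3 - <<'E'
from workcell import sense, optics
import cv2,pickle
s=sense();print(s)
for n in("scene","top"):
    c=optics.camera(n);pickle.dump(c,open(n+".pkl","wb"));cv2.imwrite(f"pics/{n}0.png",c["color"][:,:,::-1])
    print(n,{k:v for k,v in c.items() if k!="color"})
E
```

```text
{'time': 0.0, 'joint_pos': array([-1.40300381e+00,  2.87165819e-01,  1.57815126e+00,  5.62982386e-06,
        1.27858861e+00, -1.50016956e-01]), 'dq': array([ 0.00086869,  0.00055238, -0.0002812 ,  0.00186831, -0.00017989,
        0.00095597]), 'joint_torque': array([ 1.46029692e-03, -4.05971789e+01, -2.92630059e+01, -4.76533671e-05,
        5.76057384e-03, -1.23283730e-06]), 'ee_pos': array([ 0.21083833, -0.64055039,  0.229961  ]), 'ee_rot': array([-1.15649396e-03,  9.87400655e-01,  1.58235926e-01, -7.58417728e-06]), 'force': array([ 1.14722872, -0.72262428,  0.21501703]), 'torque': array([0.02916878, 0.01991988, 0.0026246 ]), 'gripper_force': 0.0, 'width': 0.08533377031164939}
scene {'fx': 438.69344434793175, 'fy': 438.69344434793175, 'cx': 313.0825425947213, 'cy': 199.68825999542852, 'rvec': array([ 1.60722238,  2.08030282, -0.7284011 ]), 'tvec': array([ 0.13765993, -0.26330108,  1.18891363])}
top {'fx': 374.1350158483074, 'fy': 374.1350158483074, 'cx': 316.116719330638, 'cy': 201.54548760474117, 'rvec': array([ 2.11797985, -2.17596327,  0.07624425]), 'tvec': array([-0.01886379,  0.44130919,  0.74244677])}
```

View pics/scene0.png

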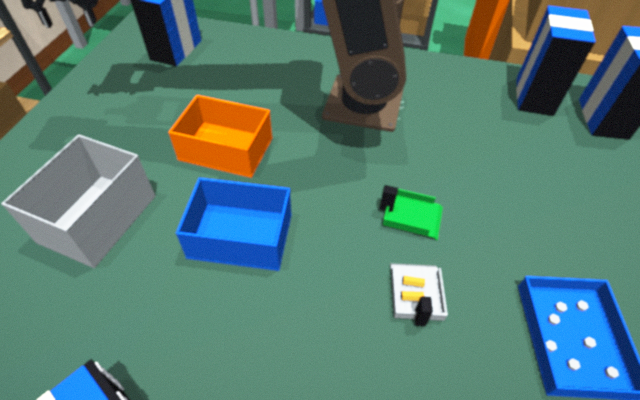

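View pics/top0.png

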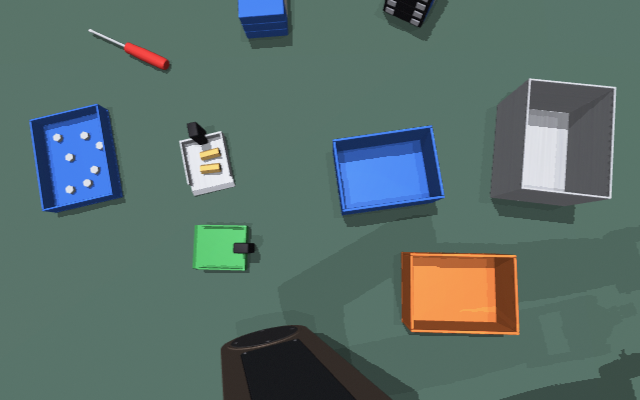

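Steel tray candidates: steel tray at top (207,163) with brass pieces ← wanted; green look-alike at top (222,248). Bin candidates: deep blue at top (388,170) ← wanted; shallow blue with nuts (76,160), orange (461,293), grey (555,140), none of which are meant. Next I check the choice in a close crop.

```bash
cat > h.py <<'E'
import numpy as np,cv2,pickle
from scipy.spatial.transform import Rotation as R
def cam(c):
    Rm=cv2.Rodrigues(np.array(c["rvec"]))[0]; return Rm,-Rm.T@np.array(c["tvec"])
def ray(c,uv,z):
    Rm,o=cam(c); d=Rm.T@np.array([(uv[0]-c["cx"])/c["fx"],(uv[1]-c["cy"])/c["fy"],1]); return o+d*(z-o[2])/d[2]
def proj(c,P):
    K=np.array([[c["fx"],0,c["cx"]],[0,c["fy"],c["cy"]],[0,0,1.]])
    return cv2.projectPoints(np.array(P,float).reshape(-1,1,3),np.array(c["rvec"]),np.array(c["tvec"]),K,None)[0][:,0]
E
python3 - <<'E'
from h import *
t=pickle.load(open("top.pkl","rb"));s=pickle.load(open("scene.pkl","rb"))
print(cam(t)[1],cam(s)[1], proj(t,[[0.6,0,0],[0.6,.3,0],[0.6,-.3,0]]))
a=cv2.resize(t["color"][110:220,170:450],None,fx=2.85,fy=2.85,interpolation=cv2.INTER_CUBIC)
b=cv2.resize(s["color"][170:330,170:450],None,fx=1.75,fy=1.75,interpolation=cv2.INTER_CUBIC)
b=np.pad(b,((0,0),(0,a.shape[1]-b.shape[1]),(0,0)))
cv2.imwrite("pics/crop.png",np.vstack([a,b])[:,:,::-1]); print(a.shape)
for n,c,box in(("top",t,(320,120,460,230)),("scene",s,(165,170,300,275))):
    hsv=cv2.cvtColor(c["color"],cv2.COLOR_RGB2HSV); m=cv2.inRange(hsv,(105,120,40),(125,255,255))
    k=np.zeros_like(m);x0,y0,x1,y1=box;k[y0:y1,x0:x1]=m[y0:y1,x0:x1]
    cs=max(cv2.findContours(k,0,1)[0],key=cv2.contourArea)
    h=cv2.approxPolyDP(cv2.convexHull(cs),2.5,True)[:,0]
    for p in h: print(n,p,ray(c,p,.09)[:2].round(4),ray(c,p,0)[:2].round(4))
E
```

```text
[ 0.35688178 -0.0587936   0.784548  ] [0.95566104 0.10116246 0.76044162] [[300.48337016 129.82165679]
 [163.80001987 134.75541676]
 [440.93015089 124.75205101]]
(314, 798, 3)
top [431 125] [ 0.5723 -0.2538] [ 0.6002 -0.2791]
top [444 197] [ 0.4349 -0.2696] [ 0.445  -0.2969]
top [427 203] [ 0.4247 -0.238 ] [ 0.4334 -0.2612]
top [342 215] [ 0.4068 -0.0807] [ 0.4133 -0.0835]
top [332 140] [ 0.55   -0.0663] [ 0.5751 -0.0673]
scene [199 177] [ 0.4342 -0.271 ] [ 0.3642 -0.321 ]
scene [289 188] [ 0.4157 -0.0849] [ 0.3432 -0.1099]
scene [290 218] [ 0.4868 -0.0619] [ 0.4239 -0.0838]
scene [278 270] [ 0.5997 -0.0503] [ 0.552  -0.0707]
scene [186 258] [ 0.6179 -0.2149] [ 0.5726 -0.2574]
scene [176 231] [ 0.5692 -0.2575] [ 0.5173 -0.3056]
```

View pics/crop.png

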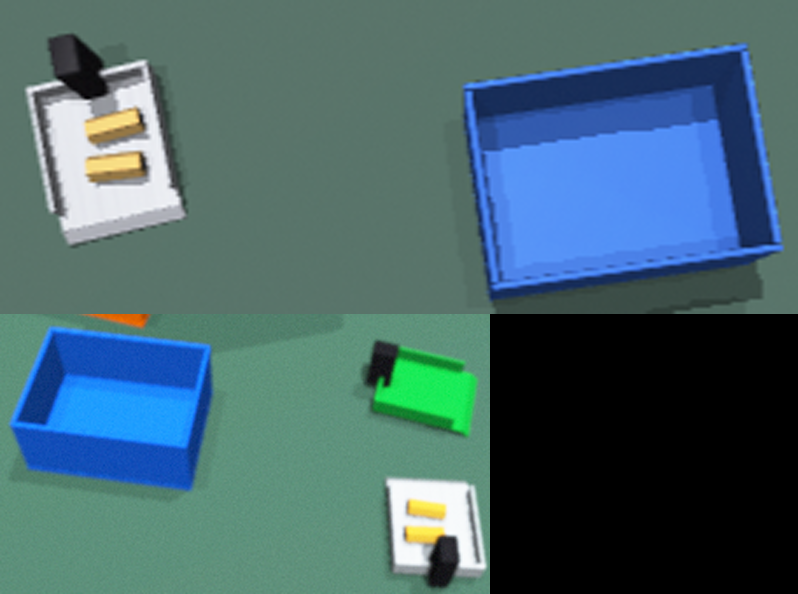

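The crop confirms both choices: the steel tray has two brass standoffs and a black grip at its far end (crop ~(75,65)). The deep blue bin is empty, with rim corners at crop (465,88), (745,47), (780,247), (490,295). Next I measure the tray.

```bash
python3 - <<'E'
from h import *
t=pickle.load(open("top.pkl","rb"));s=pickle.load(open("scene.pkl","rb"))
for n,c,(x0,y0,x1,y1) in(("top",t,(170,115,245,205)),("scene",s,(380,257,455,330))):
    im=c["color"][y0:y1,x0:x1];hsv=cv2.cvtColor(im,cv2.COLOR_RGB2HSV)
    for nm,m in(("white",cv2.inRange(hsv,(0,0,120),(180,60,255))),("black",cv2.inRange(im,(0,0,0),(45,45,45)))):
        cs=max(cv2.findContours(m,0,1)[0],key=cv2.contourArea)
        h=cv2.approxPolyDP(cv2.convexHull(cs),1.8,True)[:,0]+[x0,y0]
        print(n,nm)
        for p in h: print(p,"z30",ray(c,p,.03)[:2].round(3),"z74",ray(c,p,.074)[:2].round(3),"z0",ray(c,p,.0)[:2].round(3))
for p in([277,246],[291,185]):print(ray(s,p,.09).round(4))
E
```

```text
top white
[221 131] z30 [0.594 0.165] z74 [0.58  0.152] z0 [0.604 0.173]
[234 185] z30 [0.479 0.137] z74 [0.472 0.126] z0 [0.484 0.145]
[193 195] z30 [0.461 0.223] z74 [0.455 0.206] z0 [0.465 0.234]
[185 144] z30 [0.569 0.241] z74 [0.557 0.223] z0 [0.578 0.253]
[206 134] z30 [0.589 0.196] z74 [0.576 0.181] z0 [0.598 0.206]
top black
[196 123] z30 [0.614 0.218] z74 [0.599 0.202] z0 [0.624 0.229]
[205 131] z30 [0.596 0.199] z74 [0.582 0.184] z0 [0.605 0.209]
[205 143] z30 [0.57  0.198] z74 [0.557 0.183] z0 [0.578 0.209]
[200 144] z30 [0.568 0.209] z74 [0.556 0.193] z0 [0.576 0.22 ]
[190 137] z30 [0.584 0.23 ] z74 [0.571 0.213] z0 [0.593 0.242]
scene white
[391 263] z30 [0.498 0.141] z74 [0.526 0.139] z0 [0.48  0.143]
[428 264] z30 [0.483 0.21 ] z74 [0.511 0.203] z0 [0.463 0.214]
[441 268] z30 [0.485 0.235] z74 [0.514 0.227] z0 [0.466 0.24 ]
[447 316] z30 [0.58  0.252] z74 [0.603 0.243] z0 [0.565 0.258]
[444 320] z30 [0.589 0.247] z74 [0.611 0.239] z0 [0.574 0.253]
[395 317] z30 [0.606 0.163] z74 [0.627 0.16 ] z0 [0.591 0.166]
scene black
[422 299] z30 [0.559 0.206] z74 [0.583 0.2  ] z0 [0.543 0.21 ]
[430 312] z30 [0.58  0.222] z74 [0.603 0.215] z0 [0.565 0.227]
[423 325] z30 [0.608 0.213] z74 [0.629 0.206] z0 [0.594 0.217]
[415 324] z30 [0.61  0.199] z74 [0.63  0.193] z0 [0.595 0.203]
[416 309] z30 [0.581 0.198] z74 [0.604 0.192] z0 [0.566 0.202]
[ 0.5531 -0.0668  0.09  ]
[ 0.407  -0.0833  0.09  ]
```

```bash
python3 -m pendant '{"angular":[[0,0,-1.1],[0,0,-1.1],[0,0,-1.1],[0,0,-1.1],[0,0,-1.1],[0,0,-1.1],[0,0,-1.1],[0,0,-1.1],[0,0,-1.1],[0,0,-1.1],[0,0,-1.1],[0,0,-1.1],[0,0,-1.1],[0,0,-1.1],[0,0,-1.1],[0,0,-1.1],[0,0,-1.1],[0,0,-1.1],[0,0,-1.1],[0,0,-1.1]],"xyz":[[0.024,0.054,0.02],[0.048,0.108,0.02],[0.072,0.162,0.02],[0.096,0.216,0.02],[0.12,0.27,0.02],[0.144,0.324,0.02],[0.168,0.378,0.02],[0.192,0.432,0.02],[0.216,0.486,0.02],[0.24,0.54,0.02],[0.264,0.594,0.02],[0.288,0.648,0.02],[0.312,0.702,0.02],[0.336,0.756,0.02],[0.36,0.81,0.02],[0.376,0.849,0.02],[0.376,0.849,0.02],[0.376,0.849,0.02],[0.376,0.849,0.02],[0.376,0.849,0.02]],"fingers":[0.085,0.085,0.085,0.085,0.085,0.085,0.085,0.085,0.085,0.085,0.085,0.085,0.085,0.085,0.085,0.085,0.085,0.085,0.085,0.085]}' 110
python3 - <<'E'
from workcell import *
import cv2,pickle
c=optics.camera("wrist");pickle.dump(c,open("w1.pkl","wb"));cv2.imwrite("pics/w1.png",c["color"][:,:,::-1])
s=sense();print(s["time"],s["ee_pos"],s["ee_rot"],s["joint_pos"])
from h import *
print(cam(c)[1],proj(c,[[.587,.208,.074],[.49,.189,.008]]))
E
```

```text
time: 2.6
ee_pos: [0.5868, 0.2068, 0.2515]
ee_rot: [0.0, 0.995, 0.1, 0.0]
force: [-0.3, 0.5, 0.0]
width: 0.0853
gripper_force: 0.0
2.65 [0.58689075 0.20690443 0.25157177] [2.56108648e-05 9.94941282e-01 1.00458068e-01 1.46514066e-04] [ 1.76107587e-01  1.56734249e-01  1.69220177e+00 -7.61034352e-05
  1.29236830e+00  1.54566920e+00]
[0.66106301 0.2223214  0.39510162] [[317.41364419 179.66533218]
 [317.01834264 233.34073075]]
```

View pics/w1.png

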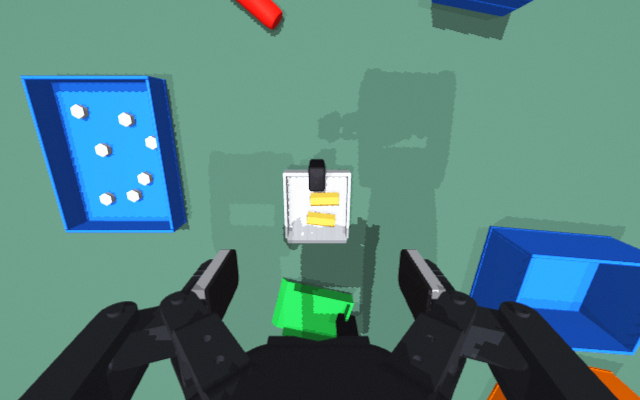

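The wrist view shows the tray at (317,207), well aligned with the tool, with its black grip at (317,175). The standoffs are at (323,199) and (321,219). Now I refine from this view.

```bash
python3 - <<'E'
from h import *
c=pickle.load(open("w1.pkl","rb"));x0,y0,x1,y1=270,150,365,255
im=c["color"][y0:y1,x0:x1];hsv=cv2.cvtColor(im,cv2.COLOR_RGB2HSV)
for nm,m,zs in(("white",cv2.inRange(hsv,(0,0,140),(180,60,255)),(.03,.005)),("black",cv2.inRange(im,(0,0,0),(45,45,45)),(.074,.03))):
    cs=max(cv2.findContours(m,0,1)[0],key=cv2.contourArea)
    h=cv2.approxPolyDP(cv2.convexHull(cs),1.8,True)[:,0]+[x0,y0]
    print(nm,cv2.minAreaRect(cs))
    for p in h: print(p,*[ray(c,p,z)[:2].round(4) for z in zs])
m=cv2.inRange(im,(0,0,0),(60,60,60)); print(m[5:45,35:62]//255)
for p in((486,227),(472,330)): print(ray(c,p,.09))
E
```

```text
white ((46.5, 55.5), (73.0, 69.0), 90.0)
[349 170] [0.5982 0.1675] [0.5939 0.1637]
[351 174] [0.5934 0.1636] [0.5888 0.1596]
[346 241] [0.4963 0.1476] [0.485  0.1424]
[288 242] [0.478  0.2292] [0.4654 0.2297]
[284 225] [0.5029 0.2392] [0.4921 0.2404]
[282 177] [0.5709 0.2533] [0.5647 0.2554]
[284 170] [0.5809 0.2522] [0.5754 0.2543]
black ((46.5, 14.0), (8.0, 15.0), 90.0)
[323 161] [0.61   0.2061] [0.603  0.2039]
[324 168] [0.6022 0.2033] [0.5942 0.2006]
[309 168] [0.5987 0.2204] [0.5902 0.2202]
[311 160] [0.6084 0.2199] [0.6012 0.2196]
[[0 0 0 ... 0 0 0]
 [0 0 0 ... 0 0 0]
 [0 0 0 ... 0 0 0]
 ...
 [0 0 0 ... 0 0 0]
 [0 0 0 ... 0 0 0]
 [0 0 0 ... 0 0 0]]
[0.57441112 0.00146712 0.09      ]
[ 0.42926256 -0.03651789  0.09      ]
```

```bash
python3 - <<'E'
from h import *
c=pickle.load(open("w1.pkl","rb"))
P=[[.5515,-.0665,.09],[.5515,-.0665,0],[.4075,-.082,.09],[.4075,-.082,0]]
print(proj(c,P).round(0)); 
for p in((486,227),(528,257),(472,330)): print(ray(c,p,.09).round(3),ray(c,p,0).round(3))
t=pickle.load(open("top.pkl","rb"));s=pickle.load(open("scene.pkl","rb"));
# triangulate grip top & bin corner between top and scene
def tri(a,pa,b,pb):
    A=[];B=[]
    for c,p in((a,pa),(b,pb)):
        o=cam(c)[1];d=ray(c,p,0)-o;d/=np.linalg.norm(d);M=np.eye(3)-np.outer(d,d);A.append(M);B.append(M@o)
    return np.linalg.solve(sum(A),sum(B))
print("bin FL",tri(t,(332.5,140),s,(277,246)),"FR",tri(t,(432,125.5),s,(176,231)),"NL",tri(t,(342,214),s,(290,187)))
print(proj(s,P),proj(t,P))
E
```

```text
[[531. 254.]
 [488. 226.]
 [498. 348.]
 [465. 305.]]
[0.574 0.001 0.09 ] [ 0.549 -0.064  0.   ]
[ 0.547 -0.064  0.09 ] [ 0.514 -0.149  0.   ]
[ 0.429 -0.037  0.09 ] [ 0.361 -0.113  0.   ]
bin FL [ 0.55099587 -0.06750167  0.08659038] FR [ 0.57066836 -0.2554323   0.09267812] NL [ 0.40945144 -0.08272665  0.08662815]
[[277.44085933 245.32426957]
 [280.09644478 270.27509257]
 [291.53797996 185.29317594]
 [292.90683849 212.30485984]] [[332.0685753  139.24050871]
 [331.9492692  150.75729875]
 [342.70912266 214.60933473]
 [341.37399127 217.77141683]]
```

```bash
python3 - <<'E'
from h import *
c=pickle.load(open("w1.pkl","rb"))
a=cv2.resize(c["color"][150:260,270:370],None,fx=4,fy=4,interpolation=cv2.INTER_CUBIC)
b=cv2.resize(c["color"][215:360,460:640],None,fx=2.2,fy=2.2,interpolation=cv2.INTER_CUBIC)
h=max(len(a),len(b));f=lambda i:np.pad(i,((0,h-len(i)),(0,0),(0,0)))
cv2.imwrite("pics/w1c.png",np.hstack([f(a),f(b)])[:,:,::-1])
E
```

```text
(no output)
```

View pics/w1c.png

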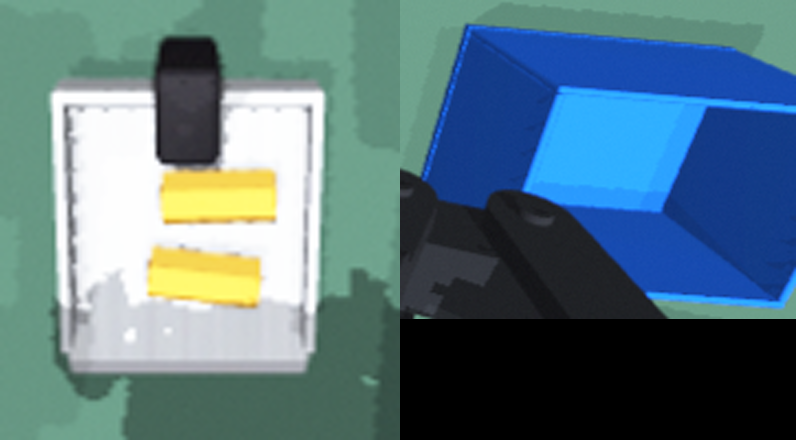

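Grip centre is at about (0.5875, 0.2085) and tray yaw about 11.5°. I'll grasp with a 24° back-lean so the later tilt stays within joint 5's range.

```bash
python3 -m pendant '{"angular":[[-0.27,1.3,0],[-0.53,2.6,0],[-0.8,3.92,0],[-0.8,3.92,0],[-0.8,3.92,0],[-0.8,3.92,0],[-0.8,3.92,0],[-0.8,3.92,0],[-0.8,3.92,0],[-0.8,3.92,0]],"xyz":[[-0.007,0.001,-0.02],[-0.007,0.001,-0.05],[-0.007,0.001,-0.09],[-0.007,0.001,-0.13],[-0.007,0.001,-0.16],[-0.007,0.001,-0.185],[-0.007,0.001,-0.2],[-0.007,0.001,-0.207],[-0.007,0.001,-0.207],[-0.007,0.001,-0.207]],"fingers":[0.085,0.085,0.085,0.085,0.085,0.085,0.085,0.085,0.085,0.085]}' 110
python3 - <<'E'
from workcell import *
import cv2,numpy as np
a=optics.camera("wrist")["color"][130:400,140:500];b=optics.camera("scene")["color"][200:380,340:520]
b=cv2.resize(b,(400,400));a=cv2.resize(a,(400,300));a=np.pad(a,((0,100),(0,0),(0,0)))
cv2.imwrite("pics/g1.png",np.hstack([a,b])[:,:,::-1]);print(sense())
E
```

```text
time: 3.9
ee_pos: [0.5808, 0.209, 0.0456]
ee_rot: [0.021, 0.973, 0.099, -0.206]
force: [0.2, 0.3, 0.6]
width: 0.0851
gripper_force: 0.0
{'time': 4.0, 'joint_pos': array([ 0.18410125,  0.5878714 ,  1.57257254, -0.00711561,  1.39791267,
        1.55497293]), 'dq': array([-0.0008681 ,  0.0032813 ,  0.00390989,  0.00066595, -0.00299027,
       -0.00031635]), 'joint_torque': array([-1.08972564e-02, -4.62230158e+01, -2.41067165e+01, -1.31649122e-02,
        8.95169154e-01, -9.80170330e-05]), 'ee_pos': array([0.58069559, 0.20898809, 0.0455044 ]), 'ee_rot': array([ 0.02067643,  0.97334457,  0.09895365, -0.20586647]), 'force': array([ 0.2634072 , -0.75937844, -0.09400069]), 'torque': array([ 0.03932508, -0.17521139,  0.04173759]), 'gripper_force': 0.0, 'width': 0.08522549019011096}
```

View pics/g1.png

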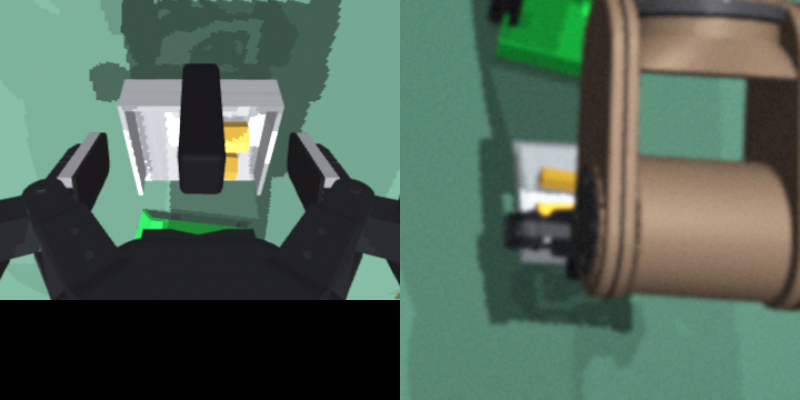

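The grip stands midway between the open pads (wrist crop (202,130)), and nothing touches. Closing now, then a small lift.

```bash
python3 -m pendant '{"angular":[[0,0,0],[0,0,0],[0,0,0],[0,0,0],[0,0,0],[0,0,0],[0,0,0],[0,0,0],[0,0,0],[0,0,0],[0,0,0],[0,0,0]],"xyz":[[0,0,0],[0,0,0],[0,0,0],[0,0,0],[0,0,0],[0,0,0],[0,0,0],[0,0,0],[0,0,0.003],[0,0,0.008],[0,0,0.015],[0,0,0.015]],"fingers":[0.05,0.03,0.01,0.01,0.01,0.01,0.01,0.01,0.01,0.01,0.01,0.01]}' 110
```

```text
time: 5.5
ee_pos: [0.5804, 0.2091, 0.06]
ee_rot: [0.021, 0.973, 0.099, -0.206]
force: [0.6, -0.1, -5.0]
width: 0.0187
gripper_force: 107.8
```

```bash
python3 - <<'E'
from workcell import *
from h import *
c=optics.camera("wrist");pickle.dump(c,open("w2.pkl","wb"))
t=optics.camera("top")["color"][100:220,150:270]
a=cv2.resize(c["color"][100:400,140:500],(400,333));t=cv2.resize(t,(333,333))
cv2.imwrite("pics/g2.png",np.hstack([a,t])[:,:,::-1]);s=sense();print(s["ee_pos"],s["ee_rot"],s["force"],s["torque"],s["width"],s["gripper_force"])
E
```

```text
[0.57995854 0.20890658 0.05938382] [ 0.0206983   0.9731607   0.09890901 -0.20675308] [ 0.44491367 -1.06287599 -4.5616157 ] [ 0.12765212 -0.6599835   0.05525966] 0.01815418317968068 107.84663915634155
```

View pics/g2.png

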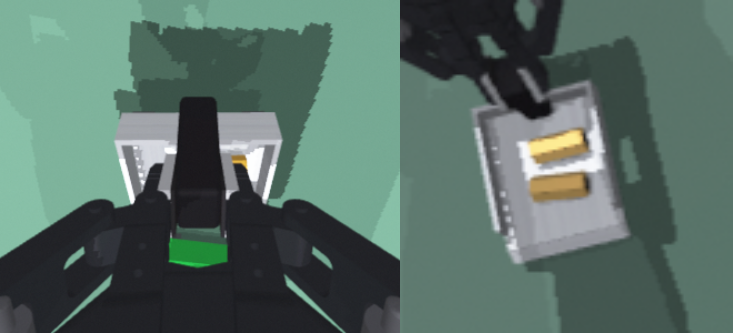

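Held firmly with the standoffs in place: the weight reads about 4.6 N, and the brass is at top crop (558,147) and (560,187). Next I lift, then carry to a hover above the far rim.

```bash
python3 -m pendant '{"angular":[[0,0,0],[0,0,0],[0,0,0],[0,0,0],[0,0,0],[0,0,0],[0,0,0],[0,0,0],[0,0,0],[0,0,0],[0,0,0]],"xyz":[[0,0,0.004],[0,0,0.012],[0,0,0.024],[0,0,0.04],[0,0,0.058],[0,0,0.076],[0,0,0.092],[0,0,0.105],[0,0,0.114],[0,0,0.118],[0,0,0.118]],"fingers":[0.01,0.01,0.01,0.01,0.01,0.01,0.01,0.01,0.01,0.01,0.01]}' 110
python3 -m pendant '{"angular":[[0,0,-0.01],[0,0,-0.03],[0,0,-0.07],[0,0,-0.12],[0,0,-0.17],[0,0,-0.23],[0,0,-0.29],[0,0,-0.35],[0,0,-0.41],[0,0,-0.47],[0,0,-0.53],[0,0,-0.59],[0,0,-0.65],[0,0,-0.71],[0,0,-0.76],[0,0,-0.8],[0,0,-0.82],[0,0,-0.83],[0,0,-0.83],[0,0,-0.83]],"xyz":[[0.001,-0.005,0],[0.003,-0.015,0],[0.006,-0.03,0],[0.01,-0.05,0],[0.014,-0.075,0],[0.018,-0.1,0],[0.023,-0.125,0],[0.028,-0.15,0],[0.033,-0.175,0],[0.038,-0.2,0],[0.043,-0.225,0],[0.048,-0.25,0],[0.053,-0.275,0],[0.057,-0.3,0],[0.061,-0.32,0],[0.064,-0.338,0],[0.066,-0.35,0],[0.067,-0.357,0],[0.067,-0.36,0],[0.067,-0.36,0]],"fingers":[0.01,0.01,0.01,0.01,0.01,0.01,0.01,0.01,0.01,0.01,0.01,0.01,0.01,0.01,0.01,0.01,0.01,0.01,0.01,0.01]}' 110
cat > look.py <<'E'
import sys
from workcell import *
from h import *
n=sys.argv[1]
for k in("scene","top","wrist"): pickle.dump(optics.camera(k),open(f"{n}_{k}.pkl","wb"))
s=sense();print(s["time"],s["ee_pos"].round(4),(R.from_quat(s["ee_rot"],scalar_first=True).as_matrix()).round(3).tolist(),s["force"].round(1),s["torque"].round(2))
a=pickle.load(open(n+"_scene.pkl","rb"))["color"][120:320,150:390];b=pickle.load(open(n+"_top.pkl","rb"))["color"][80:230,310:470]
a=cv2.resize(a,(460,383));b=cv2.resize(b,(340,319))
cv2.imwrite(f"pics/{n}.png",np.hstack([a,np.pad(b,((0,64),(0,0),(0,0)))])[:,:,::-1])
E
python3 look.py hov
```

```text
time: 6.98
ee_pos: [0.5799, 0.2088, 0.1772]
ee_rot: [0.021, 0.973, 0.099, -0.207]
force: [0.7, 0.3, -4.4]
width: 0.0186
gripper_force: 107.9
time: 9.48
ee_pos: [0.6469, -0.1508, 0.1773]
ee_rot: [0.012, 0.976, 0.057, -0.208]
force: [0.1, 0.1, -4.9]
width: 0.0185
gripper_force: 108.0
9.625 [ 0.647  -0.1505  0.1774] [[0.907, 0.116, -0.404], [0.106, -0.993, -0.046], [-0.407, -0.001, -0.914]] [-0.1  0.6 -4.9] [ 0.02 -0.66 -0.01]
```

View pics/hov.png

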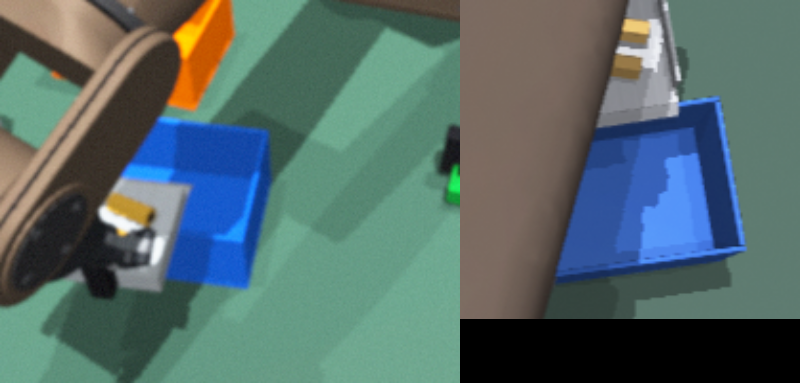

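The tray hovers with both standoffs aboard. Its lip +y corner is at scene px ~(249,216) and its lip −y corner at top px ~(413,133). I'll check those against the prediction.

```bash
python3 - <<'E'
from h import *
t=pickle.load(open("hov_top.pkl","rb"));s=pickle.load(open("hov_scene.pkl","rb"))
M=R.from_euler("z",6.5,degrees=True).as_matrix();o=np.array([.647,-.1505,.1774])-M@[.0915,0,0]-[0,0,.0375];print(o)
f=lambda p:o+M@np.array(p)
print("L-",proj(t,[f([-.017,-.045,-.007]),f([-.009,-.045,0]),f([-.005,-.045,.003])]))
print("L+",proj(s,[f([-.017,.045,-.007]),f([-.009,.045,0]),f([-.009,.045,.003]),f([.1,.045,.025])]))
for p in((412.6,132.7),):print(ray(t,p,.133))
for p in((249.1,216.5),):print(ray(s,p,.133))
def seg(c,box,nm):
    x0,y0,x1,y1=box;hsv=cv2.cvtColor(c["color"][y0:y1,x0:x1],cv2.COLOR_RGB2HSV)
    m=cv2.inRange(hsv,(0,0,70),(180,70,255));cs=max(cv2.findContours(m,0,1)[0],key=cv2.contourArea)
    print(nm,(cv2.approxPolyDP(cv2.convexHull(cs),2,True)[:,0]+[x0,y0]).tolist())
seg(t,(380,80,420,140),"top");seg(s,(200,205,260,280),"scene")
B=R.from_euler("z",6.5,degrees=True).as_matrix();q=np.array([.5588,-.1608,.09])
for c,n in((t,"t"),(s,"s")):print(n,"bin FL/FR/NL rim",proj(c,[q+B@[.0025,.095,0],q+B@[.0025,-.095,0],q+B@[-.1375,.095,0]]).round(1).tolist())
E
```

```text
[ 0.55608818 -0.16085809  0.1399    ]
L- [[411.93577268 133.78543956]
 [412.03330417 128.24082767]
 [412.0211501  125.51881812]]
L+ [[251.21531458 217.90147457]
 [249.75970085 219.16457794]
 [249.57541897 218.14685959]
 [231.94579968 265.68983322]]
[ 0.54618981 -0.20873782  0.133     ]
[ 0.5321982  -0.12271455  0.133     ]
top [[419, 80], [419, 126], [411, 134], [380, 138], [380, 116], [389, 80]]
scene [[211, 212], [248, 217], [233, 273], [212, 270], [207, 260], [200, 229]]
t bin FL/FR/NL rim [[331.9, 139.7], [431.6, 125.1], [342.6, 212.5]]
s bin FL/FR/NL rim [[277.8, 244.9], [176.6, 232.5], [291.0, 186.7]]
```

Prediction and observation agree within about 2 mm. Lowering onto the rim.

```bash
python3 -m pendant '{"angular":[[0,0,0],[0,0,0],[0,0,0],[0,0,0],[0,0,0],[0,0,0],[0,0,0],[0,0,0],[0,0,0],[0,0,0]],"xyz":[[0,0,-0.004],[0,0,-0.012],[0,0,-0.022],[0,0,-0.032],[0,0,-0.039],[0,0,-0.043],[0,0,-0.046],[0,0,-0.048],[0,0,-0.05],[0,0,-0.05]],"fingers":[0.01,0.01,0.01,0.01,0.01,0.01,0.01,0.01,0.01,0.01]}' 110
```

```text
time: 10.88
ee_pos: [0.6469, -0.1512, 0.1273]
ee_rot: [0.012, 0.976, 0.057, -0.208]
force: [-0.1, 0.3, -4.2]
width: 0.0188
gripper_force: 108.0
```

```bash
python3 -m pendant '{"angular":[[0,0,0],[0,0,0],[0,0,0],[0,0,0],[0,0,0],[0,0,0]],"xyz":[[0,0,-0.001],[0,0,-0.002],[0,0,-0.003],[0,0,-0.003],[0,0,-0.003],[0,0,-0.003]],"fingers":[0.01,0.01,0.01,0.01,0.01,0.01]}' 110;  python3 look.py hook
```

```text
time: 11.62
ee_pos: [0.6475, -0.1512, 0.1259]
ee_rot: [0.012, 0.977, 0.057, -0.207]
force: [2.1, 1.2, 5.4]
width: 0.0184
gripper_force: 109.1
11.775 [ 0.6475 -0.1512  0.1259] [[0.908, 0.115, -0.403], [0.105, -0.993, -0.047], [-0.406, 0.0, -0.914]] [2.2 2.1 5.6] [ 0.15  0.42 -0.17]
```

View pics/hook.png

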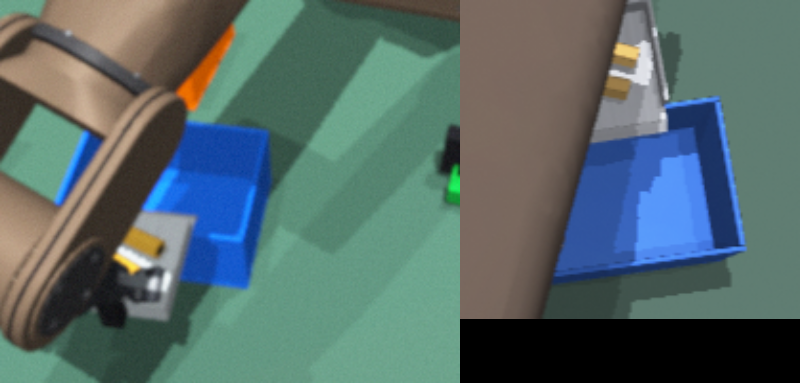

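Hooked: the lip is inside the far rim, about 10 N is resting on it, the tray is level and the standoffs are aboard. Next I compute the swing about the rim.

```bash
python3 - <<'E'
import numpy as np
y=np.radians(6.5)
for th in (3,7,11,15,19,23,27,31,35,39,43,47,51,54):
    t=np.radians(th);l=min(.004+.004*th/30,.0075)
    dx=.0915*(np.cos(t)-1)-.0375*np.sin(t);dz=.0915*np.sin(t)+.0375*(np.cos(t)-1)+l
    print(th,(np.array([.113,-.9936])*th/6).round(2),np.array([dx*np.cos(y),dx*np.sin(y),dz]).round(3))
E
```

```text
3 [ 0.06 -0.5 ] [-0.002 -0.     0.009]
7 [ 0.13 -1.16] [-0.005 -0.001  0.016]
11 [ 0.21 -1.82] [-0.009 -0.001  0.022]
15 [ 0.28 -2.48] [-0.013 -0.001  0.028]
19 [ 0.36 -3.15] [-0.017 -0.002  0.034]
23 [ 0.43 -3.81] [-0.022 -0.002  0.04 ]
27 [ 0.51 -4.47] [-0.027 -0.003  0.045]
31 [ 0.58 -5.13] [-0.032 -0.004  0.049]
35 [ 0.66 -5.8 ] [-0.038 -0.004  0.053]
39 [ 0.73 -6.46] [-0.044 -0.005  0.057]
43 [ 0.81 -7.12] [-0.05  -0.006  0.06 ]
47 [ 0.89 -7.78] [-0.056 -0.006  0.062]
51 [ 0.96 -8.45] [-0.063 -0.007  0.065]
54 [ 1.02 -8.94] [-0.068 -0.008  0.066]
```

```bash
python3 -m pendant '{"angular":[[0.06,-0.5,0],[0.13,-1.16,0],[0.21,-1.82,0],[0.28,-2.48,0],[0.36,-3.15,0],[0.43,-3.81,0],[0.51,-4.47,0],[0.58,-5.13,0],[0.66,-5.8,0],[0.73,-6.46,0],[0.81,-7.12,0],[0.89,-7.78,0],[0.96,-8.45,0],[0.96,-8.45,0],[0.96,-8.45,0],[0.96,-8.45,0],[0.96,-8.45,0],[0.96,-8.45,0],[0.96,-8.45,0],[0.96,-8.45,0]],"xyz":[[-0.002,0,0.009],[-0.005,-0.001,0.016],[-0.009,-0.001,0.022],[-0.013,-0.001,0.028],[-0.017,-0.002,0.034],[-0.022,-0.002,0.04],[-0.027,-0.003,0.045],[-0.032,-0.004,0.049],[-0.038,-0.004,0.053],[-0.044,-0.005,0.057],[-0.05,-0.006,0.06],[-0.056,-0.006,0.062],[-0.063,-0.007,0.065],[-0.063,-0.007,0.065],[-0.063,-0.007,0.065],[-0.063,-0.007,0.065],[-0.063,-0.007,0.065],[-0.063,-0.007,0.065],[-0.063,-0.007,0.065],[-0.063,-0.007,0.065]],"fingers":[0.01,0.01,0.01,0.01,0.01,0.01,0.01,0.01,0.01,0.01,0.01,0.01,0.01,0.01,0.01,0.01,0.01,0.01,0.01,0.01]}' 110;  python3 look.py tilt; python3 -c "from workcell import sense;print(sense()['joint_pos'])"
```

```text
time: 14.28
ee_pos: [0.584, -0.1582, 0.1893]
ee_rot: [-0.013, 0.971, 0.056, 0.233]
force: [-0.2, -0.1, -3.6]
width: 0.0182
gripper_force: 108.4
14.425 [ 0.5839 -0.1582  0.1893] [[0.885, 0.115, 0.451], [0.103, -0.993, 0.051], [0.454, 0.002, -0.891]] [ 0.3  0.7 -3.1] [-0.03  0.48 -0.02]
[-0.55032359 -0.02988711  2.05881051  0.41126915  0.77369558  0.65774268]
```

View pics/tilt.png

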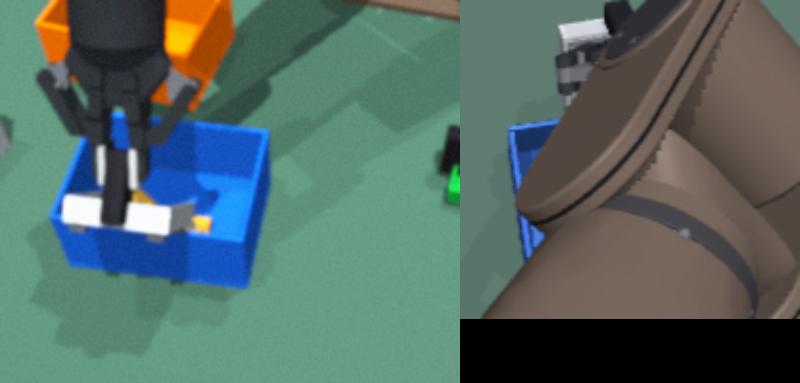

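Tilted about 51°. The scene view shows one standoff in the bin at crop (202,222) and another behind the grip at (140,195). The wrist reads only the empty tray's weight (3.1 N). I've used all 10 picture views, so I'll check the brass positions numerically.

```bash
cat > brass.py <<'E'
import sys
from h import *
for k in("scene","top","wrist"):
    c=pickle.load(open(f"{sys.argv[1]}_{k}.pkl","rb"));hsv=cv2.cvtColor(c["color"],cv2.COLOR_RGB2HSV)
    m=cv2.inRange(hsv,(17,110,70),(35,255,255));n,_,st,ce=cv2.connectedComponentsWithStats(m)
    for i in range(1,n):
        if st[i,4]>12:
            p=ray(c,ce[i],.012);q=R.from_euler("z",-6.5,degrees=True).apply(p-[.4917,-.1684,0])
            print(k,ce[i].round(),st[i,2:].tolist(),"bin frame if on floor",q.round(3))
E
python3 brass.py tilt
```

```text
scene [419.   4.] [27, 13, 199] bin frame if on floor [-1.009  0.375  0.012]
scene [563.  27.] [150, 74, 4319] bin frame if on floor [-0.931  0.832  0.012]
scene [ 5. 37.] [12, 14, 59] bin frame if on floor [-0.612 -0.901  0.012]
scene [ 12. 108.] [37, 55, 853] bin frame if on floor [-0.298 -0.689  0.012]
scene [255. 109.] [33, 19, 102] bin frame if on floor [-0.386 -0.057  0.012]
scene [176. 128.] [17, 22, 84] bin frame if on floor [-0.286 -0.239  0.012]
scene [244. 139.] [17, 19, 230] bin frame if on floor [-0.272 -0.061  0.012]
scene [223. 223.] [12, 7, 50] bin frame if on floor [-0.017 -0.044  0.012]
scene [255. 236.] [10, 8, 54] bin frame if on floor [0.007 0.03  0.012]
top [456. 289.] [49, 44, 1536] bin frame if on floor [-0.247 -0.111  0.012]
top [448. 331.] [24, 2, 28] bin frame if on floor [-0.326 -0.08   0.012]
wrist [303. 323.] [24, 18, 398] bin frame if on floor [0.009 0.017 0.012]
```

Both standoffs are on the bin floor: (-0.017,-0.044) and (0.007,0.03) in the bin frame. Next I hold briefly, lift out, level and carry back.

```bash
python3 -m pendant '{"angular":[[0,0,0],[0,0,0],[0,0,0],[0,0,0],[0,0,0],[0,0,0],[0,0,0],[-0.12,1.05,0],[-0.24,2.1,0],[-0.36,3.15,0],[-0.48,4.2,0],[-0.6,5.3,0],[-0.72,6.35,0],[-0.84,7.4,0],[-0.96,8.45,0],[-0.96,8.45,0],[-0.96,8.45,0]],"xyz":[[0,0,0],[0,0,0],[0,0,0.01],[0,0,0.03],[0,0,0.055],[0,0,0.08],[0,0,0.09],[0.008,0.001,0.084],[0.016,0.002,0.078],[0.024,0.003,0.07],[0.032,0.004,0.062],[0.04,0.004,0.053],[0.048,0.005,0.044],[0.056,0.006,0.035],[0.063,0.007,0.025],[0.063,0.007,0.025],[0.063,0.007,0.025]],"fingers":[0.01,0.01,0.01,0.01,0.01,0.01,0.01,0.01,0.01,0.01,0.01,0.01,0.01,0.01,0.01,0.01,0.01]}' 110
python3 -m pendant '{"angular":[[0,0,0.04],[0,0,0.12],[0,0,0.2],[0,0,0.28],[0,0,0.36],[0,0,0.44],[0,0,0.52],[0,0,0.6],[0,0,0.7],[0,0,0.8],[0,0,0.83],[0,0,0.83],[0,0,0.83],[0,0,0.83]],"xyz":[[-0.002,0.01,0],[-0.006,0.03,0],[-0.012,0.06,0],[-0.019,0.1,0],[-0.027,0.14,0],[-0.035,0.18,0],[-0.042,0.22,0],[-0.05,0.26,0],[-0.057,0.3,0],[-0.063,0.33,0],[-0.066,0.35,0],[-0.067,0.36,0],[-0.067,0.36,0],[-0.067,0.36,0]],"fingers":[0.01,0.01,0.01,0.01,0.01,0.01,0.01,0.01,0.01,0.01,0.01,0.01,0.01,0.01]}' 110
sed -i '/^a=/,$d' look.py; python3 look.py carry; python3 brass.py carry | grep -v -- "-[01]\.[2-9]"
```

```text
time: 16.55
ee_pos: [0.6472, -0.1513, 0.2146]
ee_rot: [0.012, 0.977, 0.056, -0.207]
force: [0.2, 0.2, -3.2]
width: 0.0188
gripper_force: 108.1
time: 18.3
ee_pos: [0.5802, 0.2078, 0.2143]
ee_rot: [0.021, 0.973, 0.098, -0.207]
force: [-0.1, -0.7, -3.4]
width: 0.0183
gripper_force: 108.2
18.45 [0.5803 0.2079 0.2143] [[0.895, 0.2, -0.399], [0.183, -0.98, -0.081], [-0.407, -0.0, -0.913]] [ 0.1  0.1 -3.5] [ 0.09 -0.52 -0.01]
scene [222. 223.] [16, 15, 114] bin frame if on floor [-0.016 -0.046  0.012]
scene [250. 236.] [19, 8, 107] bin frame if on floor [0.008 0.02  0.012]
top [370. 173.] [19, 11, 107] bin frame if on floor [0.009 0.023 0.012]
top [403. 180.] [20, 15, 154] bin frame if on floor [-0.014 -0.043  0.012]
top [430. 254.] [24, 1, 24] bin frame if on floor [-0.172 -0.07   0.012]
wrist [574. 222.] [23, 19, 261] bin frame if on floor [-0.019 -0.049  0.012]
```

Both standoffs are confirmed in the bin from two views. Setting the tray down.

```bash
python3 -m pendant '{"angular":[[0,0,0],[0,0,0],[0,0,0],[0,0,0],[0,0,0],[0,0,0],[0,0,0],[0,0,0],[0,0,0],[0,0,0],[0,0,0],[0,0,0]],"xyz":[[0,0,-0.01],[0,0,-0.035],[0,0,-0.065],[0,0,-0.095],[0,0,-0.12],[0,0,-0.14],[0,0,-0.153],[0,0,-0.16],[0,0,-0.164],[0,0,-0.167],[0,0,-0.169],[0,0,-0.169]],"fingers":[0.01,0.01,0.01,0.01,0.01,0.01,0.01,0.01,0.01,0.01,0.01,0.01]}' 110
```

```text
time: 19.95
ee_pos: [0.58, 0.2089, 0.0455]
ee_rot: [0.021, 0.973, 0.099, -0.207]
force: [-0.1, -0.3, -3.7]
width: 0.0185
gripper_force: 108.2
```

```bash
python3 -m pendant '{"angular":[[0,0,0],[0,0,0],[0,0,0],[0,0,0]],"xyz":[[0,0,-0.001],[0,0,-0.002],[0,0,-0.002],[0,0,-0.002]],"fingers":[0.01,0.01,0.01,0.01]}' 110
```

```text
time: 20.45
ee_pos: [0.5803, 0.2089, 0.0446]
ee_rot: [0.021, 0.973, 0.099, -0.207]
force: [-0.6, 0.6, 4.5]
width: 0.0189
gripper_force: 109.1
```

```bash
python3 -m pendant '{"angular":[[0,0,0],[0,0,0],[0,0,0],[0,0,0],[0,0,0],[0,0,0],[0,0,0],[0,0,0],[0,0,0],[0,0,0],[0,0,0],[0,0,0],[0,0,0],[0,0,0],[0,0,0],[0,0,0]],"xyz":[[0,0,0.001],[0,0,0.001],[0,0,0.001],[0,0,0.001],[0,0,0.001],[0,0,0.001],[0,0,0.005],[0,0,0.015],[0,0,0.03],[0,0,0.05],[0,0,0.08],[0,0,0.11],[0,0,0.14],[0,0,0.16],[0,0,0.16],[0,0,0.16]],"fingers":[0.025,0.04,0.06,0.085,0.085,0.085,0.085,0.085,0.085,0.085,0.085,0.085,0.085,0.085,0.085,0.085]}' 30
python3 look.py end; python3 brass.py end | grep -v -- "-[01]\.[2-9]"
python3 - <<'E'
from h import *
for n in("top","end_top","end_wrist"):
    c=pickle.load(open(n+".pkl","rb"))
    x0,y0,x1,y1=(170,115,245,205) if "top" in n else (230,120,400,320)
    hsv=cv2.cvtColor(c["color"][y0:y1,x0:x1],cv2.COLOR_RGB2HSV);m=cv2.inRange(hsv,(0,0,120),(180,60,255))
    cs=max(cv2.findContours(m,0,1)[0],key=cv2.contourArea)
    print(n,[(p.tolist(),ray(c,p,.03)[:2].round(3).tolist()) for p in cv2.approxPolyDP(cv2.convexHull(cs),2.5,True)[:,0]+[x0,y0]])
E
```

```text
time: 22.45
ee_pos: [0.5794, 0.2087, 0.2022]
ee_rot: [0.021, 0.973, 0.099, -0.208]
force: [0.1, 0.3, -0.6]
width: 0.085
gripper_force: 0.0
22.6 [0.5792 0.2087 0.2016] [[0.894, 0.201, -0.401], [0.184, -0.98, -0.082], [-0.41, -0.001, -0.912]] [ 0.7  0.2 -1. ] [ 0.03 -0.15  0.  ]
scene [222. 223.] [16, 15, 114] bin frame if on floor [-0.016 -0.046  0.012]
scene [250. 236.] [19, 8, 108] bin frame if on floor [0.009 0.02  0.012]
top [370. 173.] [19, 11, 126] bin frame if on floor [0.01  0.023 0.012]
top [403. 180.] [20, 15, 153] bin frame if on floor [-0.014 -0.043  0.012]
top [430. 254.] [26, 1, 26] bin frame if on floor [-0.172 -0.07   0.012]
wrist [581. 228.] [23, 18, 255] bin frame if on floor [-0.021 -0.051  0.012]
top [([221, 131], [0.594, 0.165]), ([234, 185], [0.479, 0.137]), ([193, 195], [0.461, 0.223]), ([185, 144], [0.569, 0.241])]
end_top [([227, 115], [0.628, 0.152]), ([243, 188], [0.472, 0.119]), ([195, 204], [0.442, 0.218]), ([184, 144], [0.569, 0.243]), ([208, 115], [0.63, 0.192])]
end_wrist [([362, 120], [0.586, 0.164]), ([355, 185], [0.502, 0.146]), ([282, 185], [0.483, 0.235]), ([274, 120], [0.568, 0.254])]
```

```bash
python3 -m pendant '{"angular":[[0,0,0],[0,0,0],[0,0,0],[0,0,0],[0,0,0],[0,0,0],[0,0,0],[0,0,0]],"xyz":[[0,0,0.02],[0,0,0.05],[0,-0.04,0.08],[0,-0.08,0.08],[0,-0.12,0.08],[0,-0.16,0.08],[0,-0.2,0.08],[0,-0.2,0.08]],"fingers":[0.085,0.085,0.085,0.085,0.085,0.085,0.085,0.085]}'
python3 look.py end2
python3 - <<'E'
from h import *
for n in("top","end2_top","scene","end2_scene"):
    c=pickle.load(open(n+".pkl","rb"))
    x0,y0,x1,y1=(165,110,250,215) if "top" in n else (375,250,460,335)
    hsv=cv2.cvtColor(c["color"][y0:y1,x0:x1],cv2.COLOR_RGB2HSV)
    for v in(120,150):
        m=cv2.inRange(hsv,(0,0,v),(180,45,255))
        cs=max(cv2.findContours(m,0,1)[0],key=cv2.contourArea)
        print(n,v,cv2.contourArea(cs),[(p.tolist(),ray(c,p,.03)[:2].round(3).tolist()) for p in cv2.approxPolyDP(cv2.convexHull(cs),2.5,True)[:,0]+[x0,y0]])
E
```

```text
time: 23.6
ee_pos: [0.5802, 0.0065, 0.2846]
ee_rot: [0.021, 0.973, 0.097, -0.206]
force: [0.1, 0.3, 0.0]
width: 0.0849
gripper_force: 0.0
23.75 [0.5801 0.0094 0.284 ] [[0.895, 0.201, -0.398], [0.184, -0.98, -0.081], [-0.406, -0.001, -0.914]] [ 0.   0.6 -0.1] [ 0.05 -0.22 -0.04]
top 120 1974.5 [([221, 131], [0.594, 0.165]), ([234, 185], [0.479, 0.137]), ([193, 195], [0.461, 0.223]), ([185, 144], [0.569, 0.241])]
top 150 1890.0 [([221, 131], [0.594, 0.165]), ([234, 185], [0.479, 0.137]), ([194, 195], [0.461, 0.22]), ([185, 147], [0.563, 0.241]), ([207, 134], [0.589, 0.194])]
end2_top 120 177.5 [([226, 160], [0.532, 0.154]), ([234, 185], [0.479, 0.137]), ([221, 188], [0.474, 0.164])]
end2_top 150 159.5 [([226, 161], [0.53, 0.154]), ([234, 185], [0.479, 0.137]), ([222, 188], [0.474, 0.162])]
scene 120 2114.0 [([391, 263], [0.498, 0.141]), ([440, 268], [0.486, 0.233]), ([447, 309], [0.567, 0.251]), ([444, 319], [0.587, 0.247]), ([395, 317], [0.606, 0.163])]
scene 150 2021.5 [([391, 263], [0.498, 0.141]), ([440, 268], [0.486, 0.233]), ([447, 315], [0.579, 0.252]), ([442, 319], [0.588, 0.244]), ([396, 316], [0.603, 0.165])]
end2_scene 120 2371.5 [([390, 265], [0.503, 0.14]), ([435, 265], [0.481, 0.223]), ([441, 268], [0.485, 0.235]), ([448, 312], [0.572, 0.253]), ([446, 318], [0.585, 0.251]), ([396, 318], [0.607, 0.165])]
end2_scene 150 2289.5 [([391, 264], [0.501, 0.141]), ([435, 265], [0.481, 0.223]), ([441, 268], [0.485, 0.235]), ([448, 312], [0.572, 0.253]), ([446, 318], [0.585, 0.251]), ([397, 317], [0.605, 0.167])]
```

The tray stands where it was at the start: the corners match within 1–2 px in both views. It is flat and released, and the robot is clear.

```bash
python3 -c "
from workcell import job_done
print(job_done())"
```

```text
the job is handed in; nothing more can be done
None
```

I tipped both standoffs into the deep blue bin over its far rim, set the empty tray flat on the bench at its starting spot, let go, and handed the job in at about 24 s of the 64 s limit; no verdict was returned.

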